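Clamp a pinecone base in its gluing jig with the eccentric cam

TASK

Two plywood gluing jigs lie on the craft table; only one has a pale wooden base block in it. On that jig, turn the eccentric clamp counter-clockwise (seen from above) by its bar handle until its lobe pushes the block home against the sprung fence and clamps it firmly, then let go and leave it clamped. Do not turn the clamp of the empty jig.

Things in the scene. Friction and masses are not known exactly. Their poses are not given: they have to be found in the camera images.
- jig: Fixed plywood jig holding the block (an identical jig is empty). Board 190 x 120 x 12 mm, x -55 to 135, y -60 to 60. Origin: on the clamp's turning axis, at table height; x points from clamp to block and fence, z up. Fence bar across the far end on springs (3 N/mm): inner face at x = 96 mm, top 42 mm above the table; low cheeks hold the block sideways, 4 mm play. Clamp: see cam.
- cam (a joint): Dark wooden eccentric disc, 56 mm across, centre 12 mm off its axis, top 32 mm above the table. On it, centred on the axis, a bar handle 60 long, 14 thick, 32 to 72 mm above the table, in line with the lobe; pale dot at its lobe end. Rad, growing counter-clockwise; lobe points at value - 1.745 from jig x. Starts 0 to 0.3, bears from 0.91, firm by 1.3, stop 1.65. Stiff (0.12 N m), stays where left.
- block: Loose pale wooden base block in the jig, 60 mm (x, clamp to fence) x 70 mm (y) x 26 mm high, dark round hole mark on top. Origin: centre of its underside, 12 mm above the table. It starts 1 to 4 mm short of the fence; touching the fence its origin lies at x = 66 mm in the jig's frame, and clamped firmly the springs give some 3 mm more. Its top is 38 mm above the table.
- spare_cam_mark (a point): Pale dot on the bar handle of the empty jig's clamp, 72 mm above the table, 22 mm from that clamp's turning axis. That clamp must stay as it is.
Mind the look-alikes: they are no part of the job. What is shaped like the jig but orange is not meant. Of the things shaped like the block, the wooden one is meant.

How it is judged:
By the outcome, as a careful person would: the job done as asked, in the order asked, and still so for the second after the job is handed in, with the robot touching nothing.
It also fails if it takes over 32 s, if anything falls off the work surface, if the arm or the gripper's body presses on something with over 40 N, if the wrist force passes 120 N, or if a joint passes its speed limit or range.

ROBOT

A 6-joint arm with a two-finger parallel gripper is mounted at the origin on the work surface. World frame = base frame: x ahead of the robot, y to its left, z up, the work surface at z = 0. Lengths are in m, angles in degrees, forces in N, time in s.
With the tool pointing down it reaches from about 0.325 to 0.85 m from the base axis. Payload 15.5 kg.
Tool frame: the origin (TCP) lies midway between the tips of the shut fingers; the grasp point (between the pads) lies 19 mm behind it; z points along the fingers, y is the line along which they close (so a half turn about z gives the same grasp; the last joint's range is limited). The gripper opens to 91 mm and grips with 3 to 60 N. Pads are 32 mm wide; open, the fingers measure 118 mm over their backs; the gripper's body (76 mm by 178 mm) begins 60 mm behind the grasp point.
Start: joints at [67.294, 28.281, 77.091, -0, 74.628, -5.472], TCP at [0.185, 0.597, 0.214] pointing down, gripper open.
Joint ranges: [-166.48, 166.48], [-47.26, 123.95], [12.59, 153.08], [-70.14, 250.14], [6.76, 159.57], [-176.63, 176.63]. Speed limits (degrees/s): [108.29, 108.29, 147.25, 172.46, 172.46, 172.46].

INTERFACE

Orientations are given as a 3x3 rotation matrix whose columns are the frame's x, y, z axes.
In Python, from bench import ctrl gives the robot as it stands. The module is installed in compiled form; this text tells all that it offers. Calls block until the motion is done:
- ctrl.goto(position, orientation): joint-space move of the TCP to a pose.
- ctrl.move_l(position, vel=0.15, ori=None, contact_N=None): straight line of the TCP; ori=None keeps the orientation; vel is the mean speed in m/s. With contact_N (N) it stops when the force on the tool has changed by that much, and returns True; else False.
- ctrl.movej(angles): joint-space move.
- ctrl.command_gripper(opening): opening from 0.0 (shut) to 1.0 (fully open); the grip force is fixed at half the most; returns when the fingers have stopped.
- ctrl.sleep(seconds).
- ctrl.ik(position, orientation): joint angles nearest the present ones, or None.
- ctrl.read_camera(name): name is "side" or "top" or "wrist"; returns the picture (400x640x3 uint8, blue, green, red); there is no depth.
- ctrl.camera_params(name): a dict with "fx", "fy", "cx", "cy" (pixels), "D" ([k1, k2, p1, p2, k3] as OpenCV has them; the pictures are not rectified), "pose" (4x4, takes a point from camera to world coordinates); the wrist camera has in their place "T_tool_cam" (4x4, takes a point from camera to tool coordinates, whose origin is the TCP and whose axes are the flange's). Camera axes: x right, y up, looking along -z (the intrinsics and any distortion apply to the point x, -y, -z); pixel columns grow to the right and rows downward; lengths in m; the calibration is good to about 2 mm. A picture is of the moment at which its call begins: read the wrist's pose just before it. camera_params takes no time and is no camera call.
A pose or a line that the arm cannot do raises ctrl.MotionError and nothing moves.
- ctrl.sign_off(): hands the job in; it is judged then, once.
Readings, each from a call of its own:
- ctrl.current_t(): time.
- ctrl.current_q(): joint angles.
- ctrl.current_dq(): joint speeds.
- ctrl.current_effort(): joint torques, N m.
- ctrl.current_tool_pos(): TCP position.
- ctrl.current_eef_rot(): TCP orientation.
- ctrl.current_contact_force(): force on the tool from outside, world axes, zero at the start.
- ctrl.current_wrist_torque(): the same for the moment, N m.
- ctrl.current_grip_width(): opening from 0.0 (shut) to 1.0 (fully open).
- ctrl.current_grasp_force(): force on a finger pad.
Only numpy, scipy, OpenCV 4.12 (cv2) and the standard library are available. Lean on these libraries where they do the work, as an engineer would, in place of code of your own. Each camera call takes 0.05 s, during which the arm holds its last target. There are 200 camera calls.

## Working session

There is one attempt and no reset: what is moved stays moved. The work goes in short steps, each a Python script; the robot and the scene stay as the last script left them, time stands still between calls to the robot, and variables do not carry over. Pictures are saved under pics/ and viewed, at most 10 in all, crops included, and the job is handed in when it is done.

```bash
mkdir -p pics; python3 - <<'E'
from bench import ctrl
import cv2,numpy as np
for n in("top","side"):
    im=ctrl.read_camera(n);cv2.imwrite(f"pics/{n}0.png",im)
    p=ctrl.camera_params(n);print(n,p)
E
```

```text
top {'fx': 465.83745310000376, 'fy': 465.83745310000376, 'cx': 325.6008791088984, 'cy': 184.47770519487875, 'D': array([0.00211092, 0.        , 0.        , 0.        , 0.        ]), 'pose': array([[-6.12266131e-03,  9.96994344e-01, -7.72320589e-02,
         3.32683532e-01],
       [-9.99943594e-01, -6.77445113e-03, -8.18019768e-03,
        -7.75091981e-04],
       [-8.67881563e-03,  7.71776180e-02,  9.96979585e-01,
         1.22437095e+00],
       [ 0.00000000e+00,  0.00000000e+00,  0.00000000e+00,
         1.00000000e+00]])}
side {'fx': 395.00693897600325, 'fy': 395.00693897600325, 'cx': 319.90797727432636, 'cy': 203.93067081548628, 'D': array([-0.09770634,  0.        ,  0.        ,  0.        ,  0.        ]), 'pose': array([[ 0.98587484,  0.12140629, -0.11537469,  0.34822241],
       [-0.16748042,  0.71028576, -0.6836991 , -0.57761792],
       [-0.00105637,  0.69336474,  0.72058603,  0.69278027],
       [ 0.        ,  0.        ,  0.        ,  1.        ]])}
```

View pics/top0.png

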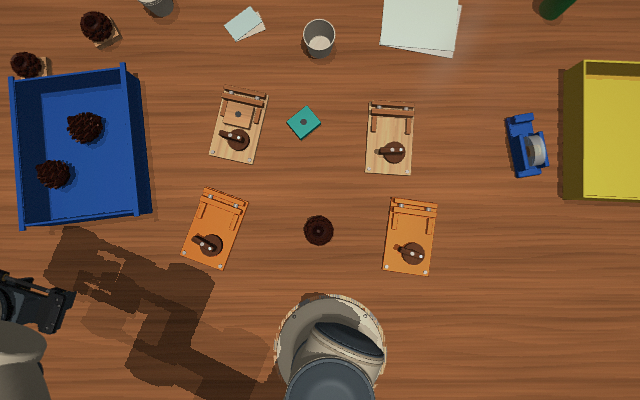

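View pics/side0.png

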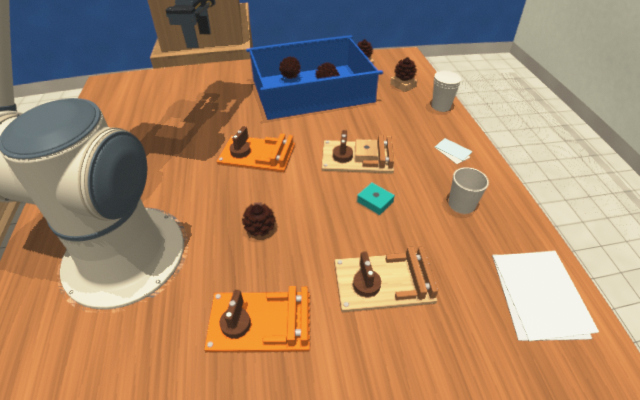

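The top view shows four jigs: plywood at (238,125) holding a pale wooden block (238,113), plywood at (391,138) empty, and orange at (215,228) and (411,236). A teal block lies loose at (303,122). The jig at (238,125) fits, being plywood with the wooden block in it. I'll confirm that with a crop.

```bash
python3 - <<'E'
import cv2,numpy as np
a=cv2.imread("pics/top0.png")[80:170,200:275];b=cv2.imread("pics/side0.png")[120:180,310:405]
a=cv2.resize(a,None,fx=6,fy=6,interpolation=2);b=cv2.resize(b,None,fx=3.5,fy=3.5,interpolation=2)
o=np.zeros((540,450+b.shape[1],3),np.uint8);o[:,:450]=a;o[:b.shape[0],450:]=b
cv2.imwrite("pics/crop.png",o)
E
```

```text
(no output)
```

View pics/crop.png

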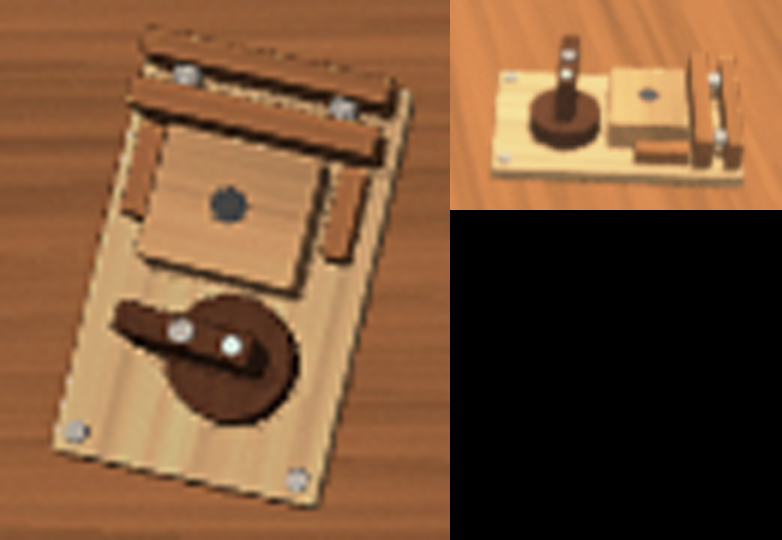

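The crop confirms it: a plywood jig with a pale wooden block and its dark hole mark. The handle carries an axis screw at crop (180,330), which is full-image (230,135), and the pale lobe dot at crop (232,345), which is (238.7,137.5). Next I'll locate these and take a wrist view from above.

```bash
cat > h.py <<'E'
from bench import ctrl
import cv2,numpy as np
def rays(p,uv,T,z):
    K=np.array([[p["fx"],0,p["cx"]],[0,p["fy"],p["cy"]],[0,0,1]])
    n=cv2.undistortPoints(np.array(uv,float).reshape(-1,1,2),K,np.array(p["D"])).reshape(-1,2)
    d=np.c_[n[:,0],-n[:,1],-np.ones(len(n))]@T[:3,:3].T
    return T[:3,3]+d*((z-T[2,3])/d[:,2])[:,None]
def top(uv,z):
    p=ctrl.camera_params("top");return rays(p,uv,p["pose"],z)
def down(a): # tool x axis at angle a (rad), pointing down
    c,s=np.cos(a),np.sin(a);return np.array([[c,s,0],[s,-c,0],[0,0,-1.]])
ang=lambda v:np.degrees(np.arctan2(v[1],v[0]))
E
python3 - <<'E'
from h import *
f=lambda l:[(200+(u+.5)/6-.5,80+(v+.5)/6-.5) for u,v in l]
h=top(f([(180,330),(232,345)]),.072);print(h,ang(h[1]-h[0]))
b=top(f([(56,450),(318,505),(410,95)]),.012);print(b,ang(b[2]-b[1]),ang(b[0]-b[1])-90)
j=np.radians((ang(b[2]-b[1])+ang(b[0]-b[1])-90)/2);R=np.array([np.cos(j),np.sin(j)])
print("hole",top(f([(228,204)]),.038), "value",ang(h[1]-h[0])-np.degrees(j)+100)
a=np.radians(ang(h[1]-h[0]))
for t in(a,a+np.pi):
    q=ctrl.ik([*h[0][:2],.2],down(t));print(t,q)
    for d in(1.4,):print(ctrl.ik([*h[0][:2],.042],down(t+d)))
E
```

```text
[[0.54900774 0.24855948 0.072     ]
 [0.54250776 0.22675356 0.072     ]] -106.5984386620458
[[0.50750744 0.31544166 0.012     ]
 [0.48243108 0.20036004 0.012     ]
 [0.66455676 0.16071805 0.012     ]] -12.279628038007749 -12.2926372884166
hole [[0.6102195  0.23570397 0.038     ]] value 5.687694001166378
-1.860493732137918 [ 1.86827150e+01  2.72368670e+01  8.14010562e+01 -2.54444375e-14
  7.13620769e+01 -1.44718846e+02]
[ 1.86827150e+01  3.83304736e+01  8.98013390e+01 -2.54444375e-14
  5.18681874e+01  1.35067062e+02]
1.281098921451875 [ 1.86827150e+01  2.72368670e+01  8.14010562e+01 -2.54444375e-14
  7.13620769e+01  3.52811536e+01]
[ 1.86827150e+01  3.83304736e+01  8.98013390e+01 -2.54444375e-14
  5.18681874e+01 -4.49329377e+01]
```

```bash
python3 - <<'E'
from h import *
ctrl.goto([.549,.2480,.2],down(1.2811))
ctrl.command_gripper(.45)
T=np.eye(4);T[:3,:3]=ctrl.current_eef_rot();T[:3,3]=ctrl.current_tool_pos()
im=ctrl.read_camera("wrist");p=ctrl.camera_params("wrist");T=T@p["T_tool_cam"]
np.save("T.npy",T);cv2.imwrite("pics/w0.png",im);print(ctrl.current_t(),p["D"],T[:3,3],ctrl.current_contact_force())
E
```

```text
2.8667 [-0.0588016  0.         0.         0.         0.       ] [0.57055025 0.31868927 0.37071987] [-1.16874164 -0.78466964  0.29515704]
```

View pics/w0.png

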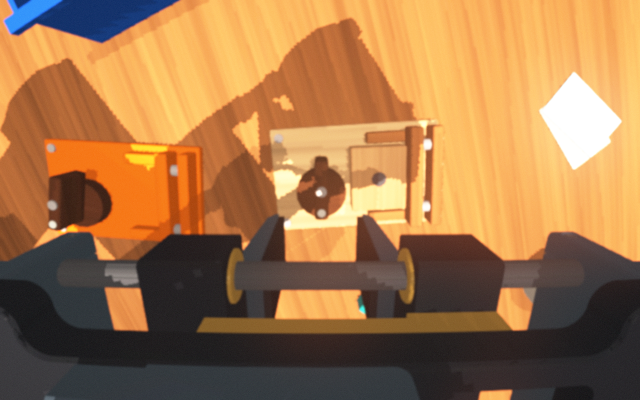

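The wrist view shows the jig between the fingers: axis screw at about (320,193), lobe dot at (321,213) and block hole at (379,179). I'll refine the dot centroids and the pose.

```bash
python3 - <<'E'
from h import *
im=cv2.imread("pics/w0.png");p=ctrl.camera_params("wrist");T=np.load("T.npy")
m=(im.min(2)>120).astype(np.uint8);m[:,:295]=0;m[:,345:]=0;m[:180]=0;m[222:]=0
n,_,s,c=cv2.connectedComponentsWithStats(m);print(s[1:],c[1:])
k=[c[i] for i in range(1,n) if abs(c[i][0]-320)<8 and s[i][4]>8];print(k)
h=rays(p,k,T,.072);print(h,ang(h[1]-h[0]))
print(rays(p,[(379,179)],T,.038))
e=rays(p,[(272,130),(430,120)],T,.012);print("edge",e,ang(e[1]-e[0]))
E
```

```text
[[295 180   5   9  28]
 [316 188  10   9  66]
 [295 201  50  21 420]
 [318 210   8   7  48]] [[296.28571429 183.03571429]
 [320.3030303  192.1969697 ]
 [320.82380952 215.91428571]
 [321.25       213.        ]]
[array([320.3030303, 192.1969697]), array([320.82380952, 215.91428571]), array([321.25, 213.  ])]
[[0.54902136 0.24720013 0.072     ]
 [0.54252651 0.2236859  0.072     ]
 [0.54380651 0.22648815 0.072     ]] -105.44063475437044
[[0.61146565 0.23498151 0.038     ]]
edge [[0.51346107 0.31714528 0.012     ]
 [0.68601955 0.27743106 0.012     ]] -12.960891022875808
```

```bash
python3 - <<'E'
from h import *
ax=[.549,.2479]
ctrl.goto([*ax,.12],down(np.radians(74.5)))
print(ctrl.move_l([*ax,.045],.1,contact_N=8))
ctrl.command_gripper(0)
print("grip",ctrl.current_grip_width()*91,ctrl.current_grasp_force(),ctrl.current_contact_force(),ctrl.current_tool_pos())
def A():
    r=ctrl.current_eef_rot();return np.degrees(np.arctan2(r[1,0],r[0,0]))
q=np.array(ctrl.current_q());print("A",A())
for d in(15,30,45,60,70,77):
    g=q.copy();g[5]-=d;ctrl.movej(g)
    print(d,A().round(1),ctrl.current_contact_force().round(1),ctrl.current_wrist_torque().round(2),round(ctrl.current_grip_width()*91,1),round(ctrl.current_t(),1))
    if np.linalg.norm(ctrl.current_contact_force())>70: print("stop");break
E
```

```text
False
grip 13.689326040146566 29.995332956314087 [ 4.84813392 -3.36050357  1.07856745] [0.54984616 0.24783171 0.04531191]
A 74.49996636456513
15 89.2 [-0.1 -0.7  1.4] [-0.07  0.45  0.11] 13.8 5.1
30 104.1 [-4.9  0.6  4.5] [-0.01  1.1   0.08] 13.8 5.5
45 119.2 [-6.7 -1.2  5.6] [-0.13  1.45  0.07] 13.8 5.8
60 134.2 [-8.5 -1.8  8.1] [-0.43  1.68  0.17] 13.9 6.2
70 144.2 [-8.7 -3.2 10.2] [-0.59  1.77  0.18] 13.8 6.5
77 151.2 [-9.  -2.7  9.7] [-0.77  1.81  0.24] 13.5 6.7
```

```bash
python3 - <<'E'
from h import *
ctrl.command_gripper(.4)
p=ctrl.current_tool_pos();ctrl.move_l([p[0],p[1],.2],.15)
T=np.eye(4);T[:3,:3]=ctrl.current_eef_rot();T[:3,3]=ctrl.current_tool_pos()
im=ctrl.read_camera("wrist");T=T@ctrl.camera_params("wrist")["T_tool_cam"];np.save("T1.npy",T)
cv2.imwrite("pics/w1.png",im)
s=ctrl.read_camera("side")[120:180,310:405]
cv2.imwrite("pics/s1.png",cv2.resize(s,None,fx=6,fy=6,interpolation=2))
print(ctrl.current_t())
E
```

```text
8.55
```

View pics/w1.png

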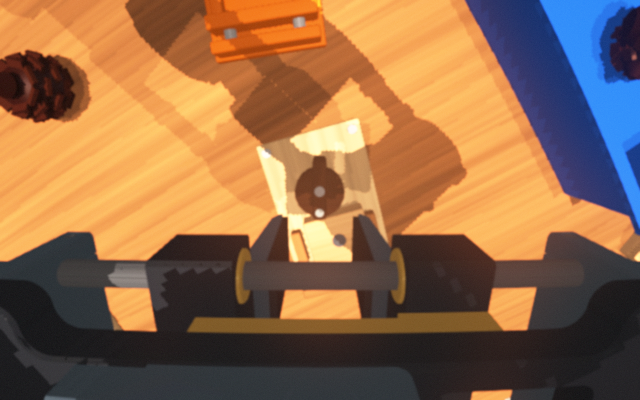

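View pics/s1.png

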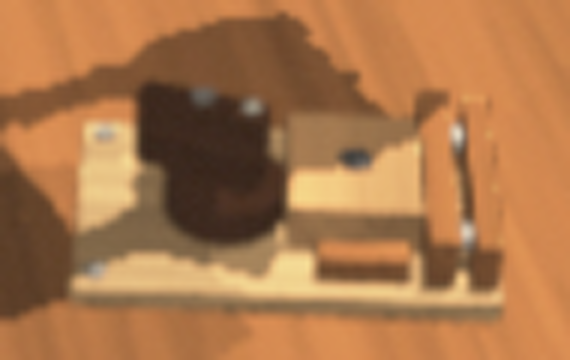

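The wrist view shows the axis screw at (320,192), the dot at (320,213) and the hole at (340,240). In the side crop the lobe touches the block and the block sits against the fence with no gap at (420,180). I'll check the numbers.

```bash
python3 - <<'E'
from h import *
p=ctrl.camera_params("wrist");T=np.load("T1.npy")
h=rays(p,[(320,192),(320,213)],T,.072);o=rays(p,[(340,240)],T,.038)[0]
j=np.radians(-12.4);v=o-h[0]
print(h,"value",np.radians(ang(h[1]-h[0])+12.4)+1.745,"block x",v[0]*np.cos(j)+v[1]*np.sin(j))
E
```

```text
[[0.55135703 0.24793248 0.072     ]
 [0.57021382 0.23766156 0.072     ]] value 1.4626709603115777 block x 0.06830614445880312
```

The clamp reads 1.46 rad and the block is at x ≈ 68 mm, past the 66 mm fence contact, so it's firmly clamped.

```bash
python3 -c "
from bench import ctrl
print(ctrl.sign_off())"
```

```text
the job is handed in; nothing more can be done
None
```

The block in the plywood jig is clamped firmly against the sprung fence (clamp at about 1.46 rad), the gripper has let go and is clear, the empty jig was not touched, and the job is handed in.

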